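# Glove pegs onto the warm-air outlets of the boot dryer

### The job

Pick out the three wooden glove pegs (round foot, upright dowel, slanting thumb stub) and stand each one upright inside the warm-air outlet of its own size on the birch boot dryer: the largest peg in the largest outlet, the middle one in the middle one, the smallest in the smallest, each with its foot flat on the grille. Leave the wooden candle holder, the buckle, the mug and the goggle case where they are.

Things in the scene. Friction and masses are not known exactly. Their poses are not given: they have to be found in the camera images.
- peg_large: Largest glove peg, plain pale wood, loose, standing: round foot 66 mm across, 12 mm thick; upright dowel 30 mm across with rounded top, 145 mm high in all; slanting thumb stub reaching 52 mm from the axis towards +x, no higher than 88 mm; about 200 g. Origin: centre of the foot's underside, z up. Grip the dowel above the stub, at any yaw.
- peg_medium: Middle-sized glove peg, plain pale wood, loose, standing: round foot 50 mm across, 12 mm thick; upright dowel 26 mm across with rounded top, 115 mm high in all; slanting thumb stub reaching 40 mm from the axis towards +x, no higher than 65 mm; about 120 g. Origin: centre of the foot's underside, z up. Grip the dowel above the stub, at any yaw.
- peg_small: Smallest glove peg, plain pale wood, loose, standing: round foot 36 mm across, 12 mm thick; upright dowel 22 mm across with rounded top, 86 mm high in all; slanting thumb stub reaching 27 mm from the axis towards +x, no higher than 40 mm; about 60 g. Origin: centre of the foot's underside, z up. Grip the dowel above the stub, at any yaw.
- outlet_large: Largest warm-air outlet: fixed round aluminium cup with a dark slotted floor (grille), outer diameter 96 mm, inner 86 mm. Origin: centre of its underside; flat floor 6 mm above it, rim 14 mm above it. Stands on a birch board 130 mm (x) by 480 mm (y), 30 mm high, fixed on the table.
- outlet_medium: Middle-sized warm-air outlet: fixed round aluminium cup with a dark slotted floor (grille), outer diameter 80 mm, inner 70 mm. Origin: centre of its underside; flat floor 6 mm above it, rim 14 mm above it. The three outlets stand on the birch board's mid line, 130 mm apart along y, in any order. Fixed steel lever, 115 mm high, at the board's +y end.
- outlet_small: Smallest warm-air outlet: fixed round aluminium cup with a dark slotted floor (grille), outer diameter 64 mm, inner 54 mm. Origin: centre of its underside; flat floor 6 mm above it, rim 14 mm above it. On the same board; all outlets have its yaw: x across the board, y along it.
- candle_holder: Bystander: loose turned candle holder of the same pale wood, 76 mm high, foot 52 mm across, thin waist, cup-shaped top 44 mm across with a dark hole, no thumb stub. Origin: centre of its underside, z up.
- buckle: Bystander: loose red plastic ski boot buckle lying flat, 80 mm along its x, 28 mm wide, 15 mm high. Origin: centre of its underside.
- mug: Bystander: loose blue ceramic mug, 80 mm across, 90 mm high, handle towards its +y. Origin: centre of its underside.
- goggle_case: Bystander: loose magnesium-grey goggle case, 85 mm (x) by 170 mm (y), 60 mm high. Origin: centre of its underside.
Not all that is in view belongs to the job. What is shaped like the peg_medium but blue or yellow is not meant.

How it is judged:
By the outcome, as a careful person would: the job done as asked, in the order asked, and still so for the second after the job is handed in, with the robot touching nothing.
It also fails if it takes over 86 s, if anything falls off the work surface, if the arm or the gripper's body presses on something with over 40 N, if the wrist force passes 120 N, or if a joint passes its speed limit or range.

### The arm

A 6-joint arm with a two-finger parallel gripper is mounted at the origin on the work surface. World frame = base frame: x ahead of the robot, y to its left, z up, the work surface at z = 0. Lengths are in m, angles in rad, forces in N, time in s.
With the tool pointing down it reaches from about 0.25 to 0.775 m from the base axis. Payload 4 kg.
Tool frame: the origin (TCP) lies between the finger pads; the fingertips stand 14 mm ahead of it and the grasp point (between the pads) lies 5 mm behind it (nose_length is the distance from the TCP to the fingertips, in m); z points along the fingers, y is the line along which they close (so a half turn about z gives the same grasp; the last joint's range is limited). The gripper opens to 94 mm and grips with 3 to 60 N. Pads are 16 mm wide; open, the fingers measure 119 mm over their backs; the gripper's body (75 mm by 177 mm) begins 78 mm behind the grasp point.
Start: joints at [1.046, 0.087, 1.371, -0, 1.684, -0.103], TCP at [0.225, 0.502, 0.22] pointing down, gripper open.
Joint ranges: [-3.1, 3.1], [-0.76, 2.03], [0.27, 2.55], [-1.08, 4.22], [0.17, 2.65], [-2.57, 2.57]. Speed limits (rad/s): [2.79, 2.79, 3.14, 3.14, 3.14, 3.14].

### API

Orientations are given as [roll, pitch, yaw] about the fixed x, y, z axes, in that order (R = Rz(yaw) Ry(pitch) Rx(roll)).
In Python, from bench import * gives the robot as it stands.
- The arm moves only by the tool move_arm, never from a script. Its argument "steps" is one flat list of numbers, 7 for each row, row after row: the turn, a rotation vector about the world's x, y, z in rad, then the shift along the world's x, y, z in m, then the opening, from 0 (shut) to 1 (fully open). A call has 1 to 12 rows; each row is the pose to reach, as a shift and turn from the pose commanded when the call began; what a row does not reach only later rows make up. A row lasts 1/10 s, in which the tool goes at most 50 mm and 8.59 degrees, less where a joint would pass 70% of its speed; a pose out of reach is approached as far as the arm can. A call with a gripper value outside its range is refused whole. The fingers move at their own pace and stop on an object; the grip force is fixed at half the most. Time passes only in rows, so rows that repeat a pose let the fingers close. It gives the time, the measured TCP pose, the force, the opening and the grip force at its end, in the units of the state.
- get_obs(): the state, without advancing time (a new reading comes with each control period).
- snapshot(name): name is "side" or "top" or "wrist"; returns (picture, depth): 400x640x3 uint8, red, green, blue; 400x640 float32, m along the optical axis (not along the pixel's ray), 0 where there is no reading.
- camera_model(name): a dict with "fx", "fy", "cx", "cy" (pixels), "rvec" (rotation vector, rad) and "tvec" (3), from world to camera coordinates, as OpenCV has them. Camera axes: x right, y down, z forward; pixel columns grow to the right and rows downward; lengths in m; the calibration is good to about 2 mm. A picture is of the moment at which its call begins: read the wrist's pose just before it. camera_model takes no time and is no camera call; for the wrist camera it gives the pose at the moment of the call.
- close_job(): hands the job in; it is judged then, once.
Trained networks look in the newest picture that a camera, given by its name, has taken for a name from the list of things; names that differ only in an ending like _2 or _b are one class to them, and where a whole thing is asked for, a point or a joint stands for the part that bears it (a point fixed in the world has none). Each returns a list of dicts, best first, with "score" (0 to 1); they miss things now and then, are a little off and sometimes report something else, mostly with a low value. They report only what shows in the picture. A call takes as long as a camera call. They do not tell look-alikes from the thing itself.
- silhouettes(camera, target): "pixels" (400x640 bool, what is visible of it) and "uv" ([column, row] in pixels, amid what is visible of it).
- spot_point(camera, target): "uv" ([column, row] in pixels: a listed point, or the origin of a listed thing).
The state is a dict: "time": time; "joint_positions": joint angles; "qvel": joint speeds; "joint_torque": joint torques, N m; "tool_pos": TCP position; "ee_rot": TCP orientation; "wrist_force": force on the tool from outside, world axes, zero at the start; "wrist_torque": the same for the moment, N m; "width": finger opening in m; "finger_force": force on a finger pad.
Only numpy, scipy, OpenCV 4.12 (cv2) and the standard library are available. Lean on these libraries where they do the work, as an engineer would, in place of code of your own. Each camera call takes 0.05 s, during which the arm holds its last target. There are 200 camera calls.

## Working session

There is one attempt and no reset: what is moved stays moved. The work goes in short steps, Python scripts to look and compute and a tool call to move; the robot and the scene stay as the last step left them, time stands still between calls to the robot, and variables do not carry over. Pictures are saved under pics/ and viewed, at most 14 in all, crops included, and the job is handed in when it is done.

Besides the shell and the picture viewer there is one more tool, called after ">>>" as name(argument=value, ...) on one line, values as JSON. move_arm: Moves the arm, as the interface text tells. Its arguments: {"type":"object","properties":{"steps":{"type":"array"}},"required":["steps"]}

```bash
mkdir -p pics; ls
cat > h.py <<'E'
from bench import *
import numpy as np, cv2
def cam(n):
    m=camera_model(n); R=cv2.Rodrigues(np.array(m["rvec"],float))[0]; return m,R,np.array(m["tvec"],float).ravel()
def cloud(n,d):
    m,R,t=cam(n); v,u=np.mgrid[:400,:640]
    P=np.stack([(u-m["cx"])/m["fx"]*d,(v-m["cy"])/m["fy"]*d,d],-1)
    return (P-t)@R
def save(f,p): cv2.imwrite("pics/"+f,p[...,::-1])
E
python3 - <<'E'
from h import *
for n in("top","side"):
    p,d=snapshot(n); save(n+"0.png",p); np.savez(n+"0.npz",p=p,d=d,W=cloud(n,d))
    m,R,t=cam(n); print(n,m["fx"],-R.T@t)
    for k in("peg_large","peg_medium","peg_small","outlet_large","outlet_medium","outlet_small","candle_holder"):
        W=cloud(n,d)
        for s in silhouettes(n,k)[:4]:
            q=W[s["pixels"]&(d>0)]
            print(k,round(s["score"],2),np.round(s["uv"]),np.round(np.median(q,0),3),"top",np.round(np.percentile(q[:,2],98),3))
print(get_obs())
E
```

```text
pics
top 401.5637686136635 [ 0.43410042 -0.02031307  1.20604345]
peg_large 0.96 [412. 260.] [ 0.338 -0.27   0.017] top 0.144
peg_medium 0.67 [348. 249.] [ 0.36  -0.082  0.043] top 0.115
peg_medium 0.65 [359. 214.] [ 0.463 -0.128  0.051] top 0.115
peg_medium 0.56 [403. 204.] [ 0.485 -0.238  0.046] top 0.115
peg_small 0.3 [326. 210.] [ 0.464 -0.018  0.01 ] top 0.015
outlet_large 0.87 [284. 153.] [0.639 0.102 0.037] top 0.046
outlet_medium 0.68 [374. 157.] [ 0.632 -0.158  0.037] top 0.046
outlet_small 0.85 [326. 154.] [ 0.634 -0.027  0.037] top 0.046
candle_holder 0.39 [285. 154.] [0.639 0.102 0.037] top 0.046
side 400.58728397835006 [ 0.0843141  -0.59355576  0.72411838]
peg_large 0.88 [337. 321.] [ 0.327 -0.287  0.057] top 0.144
peg_large 0.4 [343. 246.] [ 0.454 -0.141  0.041] top 0.113
peg_medium 0.96 [382. 270.] [ 0.48  -0.252  0.05 ] top 0.113
peg_medium 0.9 [342. 243.] [ 0.454 -0.141  0.045] top 0.113
peg_small 0.76 [276. 187.] [0.449 0.12  0.031] top 0.084
outlet_large 0.93 [340. 163.] [0.637 0.102 0.036] top 0.045
outlet_large 0.25 [370. 189.] [ 0.634 -0.028  0.037] top 0.045
out
[... 196 characters left out ...]
, 'joint_positions': array([ 1.04591371e+00,  8.71472096e-02,  1.37068161e+00, -1.36719264e-05,
        1.68362659e+00, -1.03099765e-01]), 'qvel': array([-6.95406416e-04, -4.00958657e-05,  1.22698516e-03,  5.09560875e-04,
       -6.77400863e-08,  3.03563241e-03]), 'joint_torque': array([ 1.46584611e-03, -3.39979756e+01, -3.02578855e+01,  7.19902874e-02,
        2.31757492e-02, -9.50296652e-06]), 'tool_pos': array([0.22517719, 0.50180433, 0.2195441 ]), 'ee_rot': array([3.14145754e+00, 2.76371344e-05, 2.71980826e+00]), 'wrist_force': array([ 0.08559591, -1.15116849, -0.51822895]), 'wrist_torque': array([ 0.04458963, -0.02171577, -0.03436364]), 'finger_force': 0.0, 'width': 0.09410978678904301}
```

View pics/top0.png

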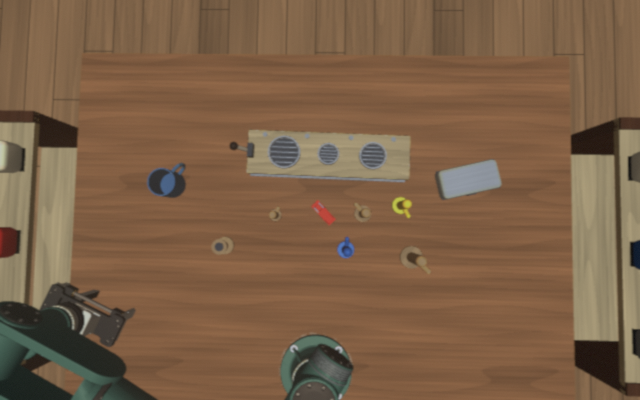

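View pics/side0.png

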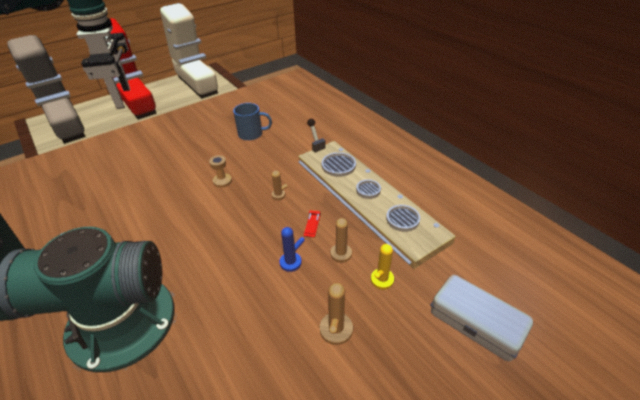

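The top view shows pale pegs at large (412,258), medium (362,213) and small (275,214). The decoys are blue (347,249) and yellow (402,206), and the candle holder is at (222,246). In the side view the pale medium peg is at (342,243) and the yellow decoy at (382,270). Next I fit the axes.

```bash
cat >> h.py <<'E'
from scipy.optimize import least_squares
def circ(q,r):
    f=lambda c:np.hypot(q[:,0]-c[0],q[:,1]-c[1])-r
    s=least_squares(f,q[:,:2].mean(0),loss="soft_l1",f_scale=0.001); return s.x,np.median(np.abs(f(s.x))),len(q)
E
python3 - <<'E'
from h import *
for n in("top","side"):
    z=np.load(n+"0.npz"); W=z["W"].reshape(-1,3)[z["d"].ravel()>0]
    ground=W[(W[:,0]>.2)&(W[:,0]<.7)&(np.abs(W[:,1])<.3)&(np.abs(W[:,2])<.01)]; print(n,"table z",np.median(ground[:,2]))
    for k,x,y,r,z0,z1,rf in(("L",.335,-.275,.015,.092,.128,.033),("M",.457,-.13,.013,.069,.101,.025),("S",.449,.12,.011,.044,.074,.018)):
        N=W[np.hypot(W[:,0]-x,W[:,1]-y)<.07]
        top=N[(N[:,2]>z1)];dow=N[(N[:,2]>z0)&(N[:,2]<z1)]
        print(k,"cap mean",top.mean(0).round(4),"dowel",circ(dow,r) if len(dow)>5 else None)
    for k,x,y,r in(("L",.639,.102,.0455),("M",.632,-.158,.0375),("S",.634,-.027,.0295)):
        N=W[(np.hypot(W[:,0]-x,W[:,1]-y)<r+.008)&(W[:,2]>.0405)&(W[:,2]<.05)]
        print(k,"rim",circ(N,r),N[:,2].mean())
E
```

```text
top table z -0.0004757647818398396
L cap mean [ 0.3374 -0.2748  0.1388] dowel (array([ 0.33664461, -0.27716101]), np.float64(0.00022475029332647174), 33)
M cap mean [ 0.4626 -0.1325  0.1101] dowel (array([ 0.46277195, -0.13313991]), np.float64(0.00020787208838104858), 11)
S cap mean [0.4532 0.1261 0.0816] dowel (array([0.4532725, 0.1269218]), np.float64(0.00013201208940485237), 10)
L rim (array([0.63835732, 0.10201726]), np.float64(0.0014218587531959585), 168) 0.04339678865965555
M rim (array([ 0.63150912, -0.15716816]), np.float64(0.0014815078383047936), 143) 0.04348587526225352
S rim (array([ 0.63522286, -0.02785555]), np.float64(0.0012116601512505293), 102) 0.04343458996235406
side table z -0.0007880027720544307
L cap mean [ 0.3326 -0.2801  0.1384] dowel (array([ 0.33596656, -0.2756728 ]), np.float64(0.00034013934618171236), 188)
M cap mean [ 0.4583 -0.1362  0.1088] dowel (array([ 0.46180528, -0.1319007 ]), np.float64(0.0005398743939773777), 119)
S cap mean [0.4499 0.1238 0.0803] dowel (array([0.45270647, 0.12776886]), np.float64(0.0007466519673114446), 78)
L rim (array([0.63710569, 0.10192273]), np.float64(0.0014453482419810176), 142) 0.042634413740695015
M rim (array([ 0.63031681, -0.15730121]), np.float64(0.0012510972340539217), 175) 0.042932992518947444
S rim (array([ 0.63362307, -0.02800111]), np.float64(0.0014293263875888203), 111) 0.042961768888024034
```

>>> move_arm(steps=[0,0,-1.149,0.195,-0.4,0.02,1,0,0,-1.149,0.195,-0.4,0.02,1,0,0,-1.149,0.195,-0.4,0.02,1,0,0,-1.149,0.195,-0.4,0.02,1,0,0,-1.149,0.195,-0.4,0.02,1,0,0,-1.149,0.195,-0.4,0.02,1,0,0,-1.149,0.195,-0.4,0.02,1,0,0,-1.149,0.195,-0.4,0.02,1,0,0,-1.149,0.195,-0.4,0.02,1,0,0,-1.149,0.111,-0.778,0.0,0.8,0,0,-1.149,0.111,-0.778,0.0,0.8,0,0,-1.149,0.111,-0.778,0.0,0.8])

```text
time: 2.0
tool_pos: [0.3871, -0.0462, 0.2319]
ee_rot: [3.141, 0.0, 1.571]
wrist_force: [1.7, -0.4, 0.4]
width: 0.0757
finger_force: 0.0
```

>>> move_arm(steps=[0,0,0,-0.051,-0.23,-0.012,0.8,0,0,0,-0.051,-0.23,-0.012,0.8,0,0,0,-0.051,-0.23,-0.012,0.8,0,0,0,-0.051,-0.23,-0.012,0.8,0,0,0,-0.051,-0.23,-0.012,0.8,0,0,0,-0.051,-0.23,-0.012,0.8,0,0,0,-0.051,-0.23,-0.012,0.8])

```text
time: 2.7
tool_pos: [0.3364, -0.2746, 0.2196]
ee_rot: [-3.141, -0.001, 1.569]
wrist_force: [0.4, 1.1, -0.3]
width: 0.0749
finger_force: 0.0
```

Run:
```python
from h import *
o=get_obs();print(o["tool_pos"],o["ee_rot"])
p,d=snapshot("wrist"); save("w1.png",p); W=cloud("wrist",d)[d>0]
q=W[(np.hypot(W[:,0]-.336,W[:,1]+.276)<.03)&(W[:,2]>.092)&(W[:,2]<.128)]
print(len(q), circ(q,.015) if len(q)>10 else 0)
```

```text
[ 0.33640621 -0.27461574  0.21958118] [-3.14148971e+00 -1.12156595e-03  1.56893236e+00]
247 (array([ 0.33813404, -0.27493617]), np.float64(7.740880353912342e-05), 247)
```

>>> move_arm(steps=[0,0,0,0.001,-0.001,-0.05,0.8,0,0,0,0.001,-0.001,-0.09,0.8,0,0,0,0.001,-0.001,-0.107,0.8,0,0,0,0.001,-0.001,-0.107,0.8,0,0,0,0.001,-0.001,-0.107,0.0,0,0,0,0.001,-0.001,-0.107,0.0,0,0,0,0.001,-0.001,-0.107,0.0,0,0,0,0.001,-0.001,-0.107,0.0,0,0,0,0.001,-0.001,-0.107,0.0,0,0,0,0.001,-0.001,-0.107,0.0])

```text
time: 3.75
tool_pos: [0.3377, -0.2756, 0.1131]
ee_rot: [3.141, 0.0, 1.571]
wrist_force: [-0.9, -0.3, 0.7]
width: 0.0305
finger_force: 0.4
```

>>> move_arm(steps=[0,0,0,0,0,0,0.0,0,0,0,0,0,0,0.0,0,0,0,0,0,0,0.0,0,0,0,0,0,0.02,0.0,0,0,0,0,0,0.06,0.0,0,0,0,0,0,0.1,0.0,0,0,0,0,0,0.15,0.0,0,0,0,0,0,0.15,0.0,0,0,0,0,0,0.15,0.0])

```text
time: 4.65
tool_pos: [0.338, -0.2757, 0.2633]
ee_rot: [3.14, 0.001, 1.571]
wrist_force: [-1.0, -0.2, -2.9]
width: 0.0294
finger_force: 30.0
```

Run:
```python
from h import *
o=get_obs();print(o["tool_pos"],o["finger_force"])
p,d=snapshot("side"); save("s1.png",p)
```

```text
[ 0.33800084 -0.27568615  0.26329244] 29.977498557418585
```

View pics/s1.png

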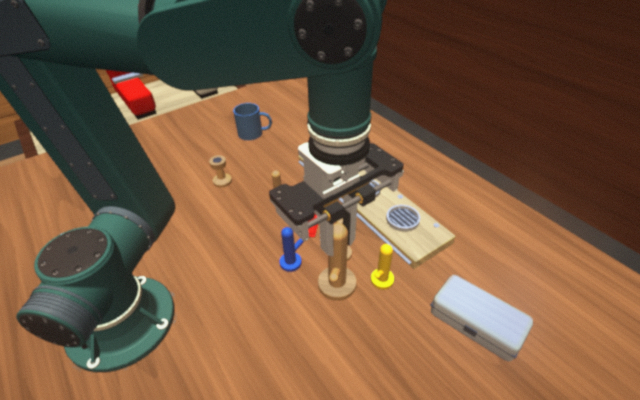

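The large peg is held upright at (338,265), above the table.

>>> move_arm(steps=[0,0,0,0.3,0.377,0,0.0,0,0,0,0.3,0.377,0,0.0,0,0,0,0.3,0.377,0,0.0,0,0,0,0.3,0.377,0,0.0,0,0,0,0.3,0.377,0,0.0,0,0,0,0.3,0.377,0,0.0,0,0,0,0.3,0.377,0,0.0,0,0,0,0.3,0.377,0,0.0,0,0,0,0.3,0.377,0,0.0,0,0,0,0.3,0.377,0,0.0,0,0,0,0.3,0.377,0,0.0,0,0,0,0.3,0.377,0,0.0])

```text
time: 5.9
tool_pos: [0.6367, 0.1018, 0.2588]
ee_rot: [-3.135, 0.001, 1.572]
wrist_force: [0.3, -0.6, -3.5]
width: 0.0294
finger_force: 30.0
```

Run:
```python
from h import *
o=get_obs();print(o["tool_pos"],o["ee_rot"],o["finger_force"])
p,d=snapshot("side"); W=cloud("side",d)[d>0]
x,y,z=o["tool_pos"]
q=W[(np.hypot(W[:,0]-x,W[:,1]-y)<.045)&(W[:,2]>z-.125)&(W[:,2]<z-.02)]
for a,b in((-.12,-.095),(-.065,-.04),(-.035,-.02)):
    s=q[(q[:,2]>z+a)&(q[:,2]<z+b)]; print(a,len(s),s.mean(0) if len(s) else 0)
    if len(s)>10: print(circ(s,.033 if a<-.1 else .015))
print("low",q[:,2].min())
```

```text
[0.63671173 0.10181167 0.25882035] [-3.13473784e+00  1.16228547e-03  1.57185535e+00] 29.993490558117628
-0.12 283 [0.62620076 0.08983245 0.15551019]
(array([0.63687674, 0.10299786]), np.float64(0.0037183922724611275), 283)
-0.065 80 [0.62774882 0.09015621 0.208011  ]
(array([0.61880558, 0.08844389]), np.float64(0.003832566112882788), 80)
-0.035 72 [0.62910752 0.09224649 0.23130834]
(array([0.63560744, 0.10139178]), np.float64(0.0007056499943531233), 72)
low 0.14479755174507986
```

>>> move_arm(steps=[0,0,0,0.001,0,0.0,0.0,0,0,0,0.001,0,-0.04,0.0,0,0,0,0.001,0,-0.075,0.0,0,0,0,0.001,0,-0.09,0.0,0,0,0,0.001,0,-0.1,0.0,0,0,0,0.001,0,-0.107,0.0,0,0,0,0.001,0,-0.107,0.0,0,0,0,0.001,0,-0.107,0.0])

```text
time: 6.75
tool_pos: [0.6395, 0.1016, 0.1576]
ee_rot: [3.139, -0.0, 1.571]
wrist_force: [-0.0, 0.5, -2.7]
width: 0.0296
finger_force: 30.0
```

>>> move_arm(steps=[0,0,0,-0.001,0,-0.003,0.0,0,0,0,-0.001,0,-0.005,0.0,0,0,0,-0.001,0,-0.006,0.0,0,0,0,-0.001,0,-0.006,0.0])

```text
time: 7.15
tool_pos: [0.6376, 0.1016, 0.1496]
ee_rot: [-3.141, 0.0, 1.571]
wrist_force: [0.2, 0.1, -1.5]
width: 0.0295
finger_force: 30.0
```

>>> move_arm(steps=[0,0,0,0,0,-0.001,0.0,0,0,0,0,0,-0.001,0.0,0,0,0,0,0,-0.001,0.7,0,0,0,0,0,-0.001,0.7,0,0,0,0,0,-0.001,0.7,0,0,0,0,0,-0.001,0.7,0,0,0,0,0,0.03,0.7,0,0,0,0,0,0.08,0.7,0,0,0,0,0,0.1,0.7,0,0,0,0,0,0.1,0.7])

```text
time: 8.15
tool_pos: [0.6395, 0.1018, 0.2554]
ee_rot: [3.132, -0.001, 1.571]
wrist_force: [-0.1, -0.4, 1.3]
width: 0.0656
finger_force: 0.0
```

Run:
```python
from h import *
o=get_obs();print(o["tool_pos"],o["width"])
p,d=snapshot("side"); W=cloud("side",d)[d>0]
q=W[(np.hypot(W[:,0]-.637,W[:,1]-.102)<.04)&(W[:,2]>.128)&(W[:,2]<.166)]; print("placed L",circ(q,.015))
q=W[(np.hypot(W[:,0]-.637,W[:,1]-.102)<.02)&(W[:,2]<.19)]; print(q[:,2].max())
q=W[(np.hypot(W[:,0]-.462,W[:,1]+.1325)<.04)&(W[:,2]>.069)&(W[:,2]<.101)]; print("M",circ(q,.013))
```

```text
[0.63951482 0.10175901 0.25540304] 0.06556320932105018
placed L (array([0.63689992, 0.10064319]), np.float64(0.0008979985171489215), 139)
0.18077534682829124
M (array([ 0.46204447, -0.13180532]), np.float64(0.0004173282994670152), 119)
```

>>> move_arm(steps=[0,0,0,-0.1755,-0.234,0,0.7,0,0,0,-0.1755,-0.234,0,0.7,0,0,0,-0.1755,-0.234,0,0.7,0,0,0,-0.1755,-0.234,0,0.7,0,0,0,-0.1755,-0.234,0,0.7,0,0,0,-0.1755,-0.234,0,0.7,0,0,0,-0.1755,-0.234,-0.04,0.7,0,0,0,-0.1755,-0.234,-0.06,0.7,0,0,0,-0.1755,-0.234,-0.06,0.7,0,0,0,-0.1755,-0.234,-0.06,0.7])

```text
time: 9.2
tool_pos: [0.4614, -0.132, 0.1881]
ee_rot: [-3.138, -0.001, 1.571]
wrist_force: [-0.3, 0.7, -0.5]
width: 0.0659
finger_force: 0.0
```

Run:
```python
from h import *
o=get_obs();print(o["tool_pos"],o["width"])
p,d=snapshot("wrist"); W=cloud("wrist",d)[d>0]
q=W[(np.hypot(W[:,0]-.462,W[:,1]+.1325)<.03)&(W[:,2]>.069)&(W[:,2]<.101)]
print(len(q), circ(q,.013) if len(q)>10 else 0)
save("w2.png",p)
```

```text
[ 0.46135056 -0.13203485  0.18813892] 0.06588734442200427
205 (array([ 0.46466591, -0.13177718]), np.float64(7.052818220729291e-05), 205)
```

View pics/w2.png

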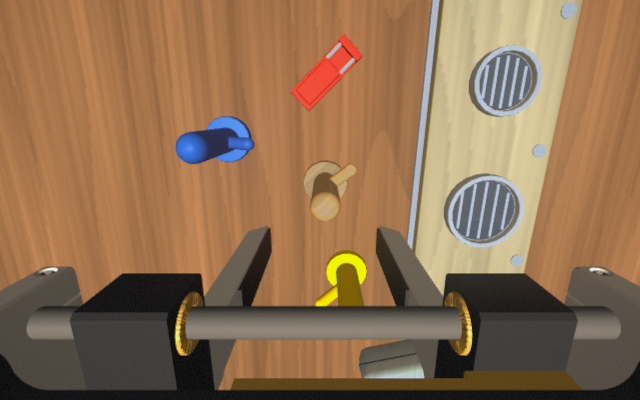

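The pale medium peg (325,205) is centred between the fingers, clear of blue (215,145) and yellow (345,275).

>>> move_arm(steps=[0,0,0,0.001,0,-0.05,0.7,0,0,0,0.001,0,-0.09,0.7,0,0,0,0.001,0,-0.1035,0.7,0,0,0,0.001,0,-0.1035,0.7,0,0,0,0.001,0,-0.1035,0.0,0,0,0,0.001,0,-0.1035,0.0,0,0,0,0.001,0,-0.1035,0.0,0,0,0,0.001,0,-0.1035,0.0,0,0,0,0.001,0,-0.1035,0.0,0,0,0,0.001,0,-0.1035,0.0,0,0,0,0.001,0,-0.1035,0.0,0,0,0,0.001,0,-0.1035,0.0])

```text
time: 10.45
tool_pos: [0.4634, -0.1325, 0.0867]
ee_rot: [3.141, 0.0, 1.571]
wrist_force: [-0.7, 0.0, 2.3]
width: 0.0254
finger_force: 30.0
```

>>> move_arm(steps=[0,0,0,0,0,0.03,0.0,0,0,0,0,0,0.07,0.0,0,0,0,0,0,0.1,0.0,0,0,0,0.05,-0.008,0.1,0.0,0,0,0,0.1,-0.016,0.1,0.0,0,0,0,0.14,-0.022,0.1,0.0,0,0,0,0.168,-0.025,0.1,0.0,0,0,0,0.168,-0.025,0.1,0.0,0,0,0,0.168,-0.025,0.1,0.0])

```text
time: 11.35
tool_pos: [0.6309, -0.1572, 0.1845]
ee_rot: [-3.139, -0.001, 1.571]
wrist_force: [-0.3, -0.1, -0.4]
width: 0.0255
finger_force: 30.0
```

Run:
```python
from h import *
o=get_obs();print(o["tool_pos"],o["ee_rot"],o["finger_force"])
p,d=snapshot("side"); W=cloud("side",d)[d>0]
x,y,z=o["tool_pos"]
q=W[(np.hypot(W[:,0]-x,W[:,1]-y)<.04)&(W[:,2]>z-.1)&(W[:,2]<z-.074)]
print(len(q),circ(q,.025),q[:,2].min())
```

```text
[ 0.63085738 -0.15724728  0.18450026] [-3.13852469e+00 -9.81631038e-04  1.57104370e+00] 29.968594014644623
196 (array([ 0.63069721, -0.15525519]), np.float64(0.0022459319432732144), 196) 0.09696078731230096
```

>>> move_arm(steps=[0,0,0,0,0,-0.03,0.0,0,0,0,0,0,-0.05,0.0,0,0,0,0,0,-0.057,0.0,0,0,0,0,0,-0.06,0.0,0,0,0,0,0,-0.06,0.0,0,0,0,0,0,-0.06,0.0])

```text
time: 12.0
tool_pos: [0.6317, -0.1577, 0.1281]
ee_rot: [3.139, 0.001, 1.571]
wrist_force: [-0.8, -0.1, -0.6]
width: 0.0254
finger_force: 30.0
```

>>> move_arm(steps=[0,0,0,0,0,-0.0,0.0,0,0,0,0,0,-0.002,0.0,0,0,0,0,0,-0.002,0.0,0,0,0,0,0,-0.002,0.0])

```text
time: 12.4
tool_pos: [0.6312, -0.1574, 0.1242]
ee_rot: [-3.142, -0.0, 1.571]
wrist_force: [0.1, -0.4, -1.4]
width: 0.0254
finger_force: 30.0
```

>>> move_arm(steps=[0,0,0,0,0,-0.001,0.0,0,0,0,0,0,-0.0015,0.0,0,0,0,0,0,-0.002,0.0,0,0,0,0,0,-0.002,0.0])

```text
time: 12.8
tool_pos: [0.6312, -0.1575, 0.1228]
ee_rot: [3.141, 0.0, 1.571]
wrist_force: [-1.4, 0.4, 1.4]
width: 0.0258
finger_force: 30.0
```

>>> move_arm(steps=[0,0,0,0,0,0,0.7,0,0,0,0,0,0,0.7,0,0,0,0,0,0,0.7,0,0,0,0,0,0,0.7,0,0,0,0,0,0.04,0.7,0,0,0,0,0,0.09,0.7,0,0,0,0,0,0.09,0.7,0,0,0,0,0,0.09,0.7])

```text
time: 13.6
tool_pos: [0.6322, -0.1577, 0.2148]
ee_rot: [3.137, 0.002, 1.571]
wrist_force: [0.2, 0.5, -0.0]
width: 0.0654
finger_force: 0.0
```

Run:
```python
from h import *
o=get_obs();print(o["tool_pos"],o["width"])
p,d=snapshot("side"); W=cloud("side",d)[d>0]
for k,x,y,r,a,b,t in(("L",.637,.102,.015,.128,.166,.19),("M",.631,-.157,.013,.105,.137,.157)):
    N=W[np.hypot(W[:,0]-x,W[:,1]-y)<.04]; q=N[(N[:,2]>a)&(N[:,2]<b)]; print(k,circ(q,r) if len(q)>5 else 0)
q=N[N[:,2]<.165]; print(q[:,2].max())
q=W[(np.hypot(W[:,0]-.453,W[:,1]-.127)<.04)&(W[:,2]>.044)&(W[:,2]<.074)]; print("S",circ(q,.011))
```

```text
[ 0.63215266 -0.15773477  0.21478684] 0.06539401810008083
L (array([0.63652107, 0.10081491]), np.float64(0.0006732557349008132), 141)
M (array([ 0.62991378, -0.15674895]), np.float64(0.0005858697716613773), 126)
0.15222464047175463
S (array([0.45286953, 0.12816833]), np.float64(0.0005692511533465748), 77)
```

>>> move_arm(steps=[0,0,0,-0.178,0.285,0,0.7,0,0,0,-0.178,0.285,0,0.7,0,0,0,-0.178,0.285,0,0.7,0,0,0,-0.178,0.285,0,0.7,0,0,0,-0.178,0.285,0,0.7,0,0,0,-0.178,0.285,0,0.7,0,0,0,-0.178,0.285,0,0.7,0,0,0,-0.178,0.285,-0.04,0.7,0,0,0,-0.178,0.285,-0.06,0.7,0,0,0,-0.178,0.285,-0.06,0.7,0,0,0,-0.178,0.285,-0.06,0.7])

```text
time: 14.75
tool_pos: [0.4524, 0.1274, 0.151]
ee_rot: [-3.139, 0.0, 1.571]
wrist_force: [-0.2, -0.3, 0.4]
width: 0.0656
finger_force: 0.0
```

Run:
```python
from h import *
o=get_obs();print(o["tool_pos"],o["width"])
p,d=snapshot("wrist"); W=cloud("wrist",d)[d>0]
q=W[(np.hypot(W[:,0]-.453,W[:,1]-.1275)<.03)&(W[:,2]>.044)&(W[:,2]<.074)]
print(len(q), circ(q,.011) if len(q)>10 else 0)
```

```text
[0.45237842 0.12741122 0.15100313] 0.06559577659094236
191 (array([0.45553314, 0.12862386]), np.float64(9.953725559615385e-05), 191)
```

>>> move_arm(steps=[0,0,0,0.001,0.0005,-0.05,0.7,0,0,0,0.001,0.0005,-0.08,0.7,0,0,0,0.001,0.0005,-0.0935,0.7,0,0,0,0.001,0.0005,-0.0935,0.7,0,0,0,0.001,0.0005,-0.0935,0.0,0,0,0,0.001,0.0005,-0.0935,0.0,0,0,0,0.001,0.0005,-0.0935,0.0,0,0,0,0.001,0.0005,-0.0935,0.0,0,0,0,0.001,0.0005,-0.0935,0.0,0,0,0,0.001,0.0005,-0.0935,0.0,0,0,0,0.001,0.0005,-0.0935,0.0,0,0,0,0.001,0.0005,-0.0935,0.0])

```text
time: 16.0
tool_pos: [0.4542, 0.1281, 0.0589]
ee_rot: [3.141, -0.0, 1.571]
wrist_force: [0.4, 0.7, 0.6]
width: 0.0212
finger_force: 30.0
```

>>> move_arm(steps=[0,0,0,0,0,0.03,0.0,0,0,0,0,0,0.07,0.0,0,0,0,0,0,0.1,0.0,0,0,0,0.181,-0.156,0.1,0.0,0,0,0,0.181,-0.156,0.1,0.0,0,0,0,0.181,-0.156,0.1,0.0,0,0,0,0.181,-0.156,0.1,0.0,0,0,0,0.181,-0.156,0.1,0.0,0,0,0,0.181,-0.156,0.1,0.0,0,0,0,0.181,-0.156,0.1,0.0])

```text
time: 17.0
tool_pos: [0.6349, -0.0284, 0.1573]
ee_rot: [-3.139, -0.001, 1.57]
wrist_force: [-0.6, 0.1, 0.0]
width: 0.022
finger_force: 30.0
```

Run:
```python
from h import *
o=get_obs();print(o["tool_pos"],o["ee_rot"],o["finger_force"])
p,d=snapshot("side"); W=cloud("side",d)[d>0]
x,y,z=o["tool_pos"]
q=W[(np.hypot(W[:,0]-x,W[:,1]-y)<.035)&(W[:,2]>z-.07)&(W[:,2]<z-.046)]
print(len(q),circ(q,.018),q[:,2].min())
```

```text
[ 0.63494755 -0.0283777   0.15729361] [-3.13895166e+00 -8.23130551e-04  1.56952157e+00] 29.988013990223408
93 (array([ 0.63501161, -0.02705643]), np.float64(0.0013521844867484152), 93) 0.09734478201850597
```

Need the final TCP near z = 0.095, so a drop of about 0.063 in total.

>>> move_arm(steps=[0,0,0,-0.0005,0,-0.03,0.0,0,0,0,-0.0005,0,-0.05,0.0,0,0,0,-0.0005,0,-0.058,0.0,0,0,0,-0.0005,0,-0.06,0.0,0,0,0,-0.0005,0,-0.06,0.0,0,0,0,-0.0005,0,-0.061,0.0,0,0,0,-0.0005,0,-0.061,0.0,0,0,0,-0.0005,0,-0.061,0.0])

```text
time: 17.85
tool_pos: [0.6351, -0.028, 0.0987]
ee_rot: [3.14, 0.0, 1.571]
wrist_force: [0.4, -0.8, -1.4]
width: 0.0215
finger_force: 30.0
```

>>> move_arm(steps=[0,0,0,0,0,-0.001,0.0,0,0,0,0,0,-0.0015,0.0,0,0,0,0,0,-0.002,0.0,0,0,0,0,0,-0.002,0.0])

```text
time: 18.25
tool_pos: [0.6346, -0.0279, 0.0955]
ee_rot: [-3.141, -0.0, 1.571]
wrist_force: [-0.1, 0.1, -1.8]
width: 0.0216
finger_force: 30.0
```

>>> move_arm(steps=[0,0,0,0,0,-0.0005,0.0,0,0,0,0,0,-0.001,0.0,0,0,0,0,0,-0.001,0.0,0,0,0,0,0,-0.001,0.0])

```text
time: 18.65
tool_pos: [0.6347, -0.028, 0.095]
ee_rot: [3.141, 0.0, 1.571]
wrist_force: [-0.5, -0.1, 0.9]
width: 0.0218
finger_force: 30.0
```

>>> move_arm(steps=[0,0,0,0,0,0,0.6,0,0,0,0,0,0,0.6,0,0,0,0,0,0,0.6,0,0,0,0,0,0,0.6,0,0,0,0,0,0.04,0.6,0,0,0,0,0,0.09,0.6,0,0,0,0,0,0.14,0.6,0,0,0,0,0,0.18,0.6,0,0,0,-0.16,0.1,0.18,0.6,0,0,0,-0.16,0.1,0.18,0.6,0,0,0,-0.16,0.1,0.18,0.6,0,0,0,-0.16,0.1,0.18,0.6])

```text
time: 19.85
tool_pos: [0.4726, 0.0732, 0.2751]
ee_rot: [3.141, -0.0, 1.571]
wrist_force: [-0.3, 1.1, 0.8]
width: 0.0566
finger_force: 0.0
```

Run:
```python
from h import *
p,d=snapshot("side"); save("s9.png",cv2.resize(p[120:330,180:500],None,fx=2,fy=2)); W=cloud("side",d)[d>0]
for k,x,y,r,a,b,t in(("L",.637,.102,.015,.128,.166,.195),("M",.631,-.157,.013,.105,.137,.165),("S",.6345,-.028,.011,.08,.11,.14)):
    N=W[np.hypot(W[:,0]-x,W[:,1]-y)<.04]; q=N[(N[:,2]>a)&(N[:,2]<b)]; print(k,circ(q,r) if len(q)>5 else 0, N[N[:,2]<t][:,2].max())
```

```text
L (array([0.63695606, 0.10057955]), np.float64(0.0006784899019529316), 136) 0.1819971528047382
M (array([ 0.6299233 , -0.15659035]), np.float64(0.0006229525698501631), 127) 0.15096487858923327
S (array([ 0.63350367, -0.02804965]), np.float64(0.0006609800289967358), 82) 0.12272058979344241
```

View pics/s9.png

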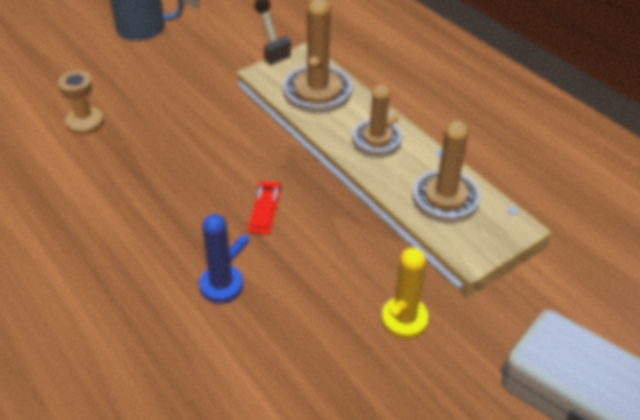

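All three pegs stand upright inside their own outlets, at crop pixels (318,90), (377,137) and (447,193). The bystanders and decoys have not moved.

```bash
python3 -c "
from bench import *
print(close_job())"
```

```text
the job is handed in; nothing more can be done
None
```

Job handed in: the large, medium and small pegs each stand upright in the matching outlet, foot on the grille, placed in that order by about 20 s on the robot clock, and the other items were left where they were.

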